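# Open the printing bureau's drop-front flap onto its two supports

## Task

Open up the printing bureau for work: pull both slide-out supports out as far as they will go, and only then tip the flap forward and press it down, slowly and without forcing it, until it bears on both supports and stays there. Leave the stamps, ink and tools that stand about where they are.

Things in the scene. Friction and masses are not known exactly. Their poses are not given: they have to be found in the camera images.
- bureau: Tabletop printing bureau of light wood, fixed, 400 mm wide, 220 mm deep, 290 mm high to its top board. Origin: centre of its underside; x axis from its front to its back, y towards support_left, z up. Its front, with flap and supports, faces the robot (yaw within 0.22 rad). Front face of its base at x = -115 mm; the base is 146 mm high.
- flap_hinge (a point): Middle of the flap's hinge line, which runs along the bureau's y axis, 165 mm above the table and 14 mm behind the front face of the base. It lies in the plane of the flap's inner (blue-lined) face.
- flap_board: The flap: a board 396 mm wide, 160 mm from hinge to free edge, 14 mm thick, 0.35 to 0.7 kg, blue-lined inside, no handle; felt-capped studs on its outer face, 105 mm from the hinge, screwed out 0 to 10 mm alike (varies), land on the supports. Origin: middle of its free edge, when closed 28 mm above the top board: fingers get behind it there. z: hinge to edge; x: out of the blue face.
- flap (a joint): Flap angle, rad. 0 = closed, leaning back 0.30 from upright; 0.30 = upright; 1.87 = level. On the drawn-out supports it lands at 1.82 to 1.92, as its studs are set; with none out it goes on to 2.6. Growing: free edge to the robot and down. Torque hinges (0.75 N m, about 5 N at the edge) hold it where it is left: push it down until it is felt to land. It may start up to 0.12 ajar.
- pull_left (a point): Centre of the T-pull of the left (+y) support: a round steel crossbar 10 mm thick, 64 mm long, parallel to the bureau's front and 38 mm out from the support's end, on one 8 mm stem in its middle, 130 mm above the table. 33 mm free behind the bar for hooking fingers beside the stem. The closed flap rises just behind it: an upright gripper may foul it, so lean the gripper back to the robot.
- pull_right (a point): Centre of the T-pull of the right (-y) support, the same as the left one.
- support_left: The left (+y) slide-out support: a wooden bar 26 mm wide, 30 mm high, under the flap's left end, 165 mm from the bureau's middle. Origin: centre of its front end. The drawn-out support reaches under the flap's stud.
- support_right: The right (-y) slide-out support, the same as the left one.
- slide_left (a joint): How far support_left is drawn out, m: 0 = home, 0.110 = against its stop. It slides along the bureau's -x against about 3 N of friction and stays where it is left; it may start up to 30 mm out.
- slide_right (a joint): How far support_right is drawn out, m; the same as slide_left.
- stamp_a: Red seal stamp, 32 x 32 x 43 mm, standing on the bureau's top board on the left; origin at the centre of its underside. Bystander: leave alone.
- stamp_b: Red seal stamp, 32 x 32 x 43 mm, standing on the bureau's top board on the right; origin at the centre of its underside. Bystander: leave alone.
- ink_dish: Round metal ink dish, 92 mm across, 24 mm high, on the table in front of the bureau; origin at the centre of its underside. Bystander: leave alone.
- print_block: Dark carved printing block, 150 x 110 x 24 mm, lying on the table; origin at the centre of its underside. Bystander: leave alone.
- fibre_brush: Dark rolled fibre brush, 136 mm long, 38 mm thick, lying on the table; origin at the centre of its underside. Bystander: leave alone.
- baren: Round wooden rubbing pad, 112 mm across, 26 mm high, on the table; origin at the centre of its underside. Bystander: leave alone.
- ink_bottle: Ink jar with a black cap, 56 mm across, 95 mm high, standing on the table; origin at the centre of its underside. Bystander: leave alone.
- spreader: Ink spreader with a dark handle, 190 mm long, lying on the table; origin at the centre of its underside. Bystander: leave alone.

How it is judged (in metres and radians):
On the way:
1. both supports are drawn out against their stops while the flap is still up (value of joint each of slide_left, slide_right above 0.102 m and value of joint flap below 0.6 rad), for 0.2 s.
At the end, for the whole second after the job is handed in: Both supports are within 8 mm of their stops (drawn out more than 102 mm of 110) and the flap lies at rest on both (each bears more than 1 N of it; flap angle 1.79 to 1.95 rad); the robot has let go (value of joint each of slide_left, slide_right above 0.102 m and contact force between flap_board and support_left above 1 N and contact force between flap_board and support_right above 1 N and value of joint flap between 1.79 and 1.95 rad and velocity of joint flap between -0.05 and 0.05 rad/s); the robot touches nothing.
It fails at once if the flap drops or slams: it swings down faster than 2 rad/s (its free edge at a third of a metre per second) (velocity of joint flap above 2 rad/s).
It fails at once if the flap is brought more than about 30 degrees forward of upright while a support is not out (value of joint flap above 0.85 rad and value of joint any of slide_left, slide_right below 0.095 m).
It fails at once if the flap is forced: the fingers push it with more than 40 N (contact force between the fingers and flap_board above 40 N).
It fails at once if a bystander is moved by more than 20 mm (distance of any of stamp_a, stamp_b, ink_dish, print_block, fibre_brush, baren, ink_bottle, spreader from where it was at the start of the episode above 0.02 m).
It also fails if it takes over 64 s, if anything falls off the work surface, if the arm or the gripper's body presses on something with over 40 N, if the wrist force passes 120 N, or if a joint passes its speed limit or range.

## Robot

A 6-joint arm with a two-finger parallel gripper is mounted at the origin on the work surface. World frame = base frame: x ahead of the robot, y to its left, z up, the work surface at z = 0. Lengths are in mm, angles in rad, forces in N, time in s.
With the tool pointing down it reaches from about 325 to 900 mm from the base axis. Payload 3.5 kg.
Tool frame: the origin (TCP) lies at the very end of the fingers, on their centre line; the grasp point (between the pads) lies 19 mm behind it (bot.grip_point_offset is the distance from the TCP to the grasp point, in mm); z points along the fingers, y is the direction in which the jaws open and shut (so a half turn about z gives the same grasp; the last joint's range is limited). The gripper opens to 85 mm and grips with 20 to 120 N. Pads are 22 mm wide; open, the fingers measure 114 mm over their backs; the gripper's body (76 mm by 85 mm) begins 54 mm behind the grasp point. The pads swing forward as they close: fully open they stand 13 mm farther back than shut.
Start: joints at [1.111, 0.276, -0.026, 1.268, 0, 1.467], TCP at [218.305, 585.632, 231.313] pointing down, gripper open.
Joint ranges: [-3.12, 3.12], [-0.85, 1.88], [-1.08, 1.24], [-1.95, 2.15], [-1.57, 1.53], [-3.14, 3.14]. Speed limits (rad/s): [2.57, 2.57, 3.14, 3.14, 3.14, 3.14].

## Interface

Orientations are given as a unit quaternion [w, x, y, z].
In Python, from workcell import status, imaging, bot gives the robot as it stands.
- The arm moves only by the shell command python3 -m creep 'ROWS'. ROWS is JSON, a list of rows, each a list of 7 numbers: the shift along the tool's x, y, z in units of 30 mm (1.0 is 30 mm), then the turn, a rotation vector about the tool's x, y, z in units of 5 degrees (1.0 is 5 degrees), then the opening, from -1 (shut) to 1 (fully open). A call has 1 to 8 rows; each row shifts and turns the pose as measured when the row begins, along the tool's axes as they then stand; what a row does not reach is not made up. A row lasts 1/8 s, in which the tool goes at most 62.5 mm and 10.7 degrees, less where a joint would pass 70% of its speed; a pose out of reach is approached as far as the arm can. A call is refused whole if a number of a shift passes 1 or a number of a turn 1, either way. A call with a gripper value outside its range is refused whole. The fingers move at their own pace and stop on an object; the grip force is fixed at half the most. Time passes only in rows, so rows that do not move let the fingers close. It gives the time, the measured TCP pose, the force and the opening at its end, in the units of the state.
- status.observe(): the state, without advancing time (a new reading comes with each control period).
- imaging.get_image(name): name is "side" or "top"; returns the picture (400x640x3 uint8, red, green, blue); there is no depth.
- imaging.get_calibration(name): a dict with "mtx" (3x3 intrinsics, pixels), "T" (4x4, takes a point from camera to world coordinates). Camera axes: x right, y up, looking along -z (the intrinsics and any distortion apply to the point x, -y, -z); pixel columns grow to the right and rows downward; lengths in mm; the calibration is good to about 2 mm. A picture is of the moment at which its call begins. get_calibration takes no time and is no camera call.
- bot.close_job(): hands the job in, once; it reports no verdict.
The state is a dict: "time": time; "joints": joint angles; "dq": joint speeds; "tau": joint torques, N m; "position": TCP position; "ee_rot": TCP orientation; "force": force on the tool from outside, world axes, zero at the start; "torque": the same for the moment, N m; "opening": opening from 0.0 (shut) to 1.0 (fully open).
Only numpy, scipy, OpenCV 4.12 (cv2) and the standard library are available. Lean on these libraries where they do the work, as an engineer would, in place of code of your own. Each camera call takes 0.05 s, during which the arm holds its last target. There are 200 camera calls.

## Working session

There is one attempt and no reset: what is moved stays moved. The work goes in short steps, Python scripts to look and compute and a shell command to move; the robot and the scene stay as the last step left them, time stands still between calls to the robot, and variables do not carry over. Pictures are saved under pics/ and viewed, about 8 in all and at most 12, crops included, and the job is handed in when it is done.

```bash
ls; mkdir -p pics; python3 - <<'E'
from workcell import status, imaging, bot
import cv2
print(status.observe())
for n in("side","top"):
    im=imaging.get_image(n); cv2.imwrite(f"pics/{n}0.png",im[:,:,::-1])
    c=imaging.get_calibration(n); print(n,c)
E
```

```text
pics
{'time': 0.0, 'joints': array([ 1.11059478e+00,  2.77141277e-01, -2.79018396e-02,  1.26795481e+00,
       -1.94641185e-05,  1.46741239e+00]), 'dq': array([ 0.0003908 ,  0.00059254, -0.00058085, -0.00021928,  0.00045481,
        0.00145621]), 'tau': array([-8.66939426e-04, -4.45509088e+01,  2.95201206e+01,  1.64821831e-02,
       -2.24893215e-04, -3.69079316e-06]), 'position': array([217.9700225 , 584.93723451, 230.14465157]), 'ee_rot': array([-2.96760345e-04,  1.77463741e-01,  9.84126724e-01, -1.06008955e-03]), 'force': array([0.11090126, 0.47586387, 0.26028834]), 'torque': array([ 0.03043827, -0.03517128, -0.00783901]), 'opening': 1.0060868153477178}
side {'mtx': array([[472.70114648,   0.        , 319.94277   ],
       [  0.        , 472.70114648, 195.32864781],
       [  0.        ,   0.        ,   1.        ]]), 'T': array([[-9.98836496e-01,  3.54118488e-02, -3.27361412e-02,
         5.41434122e+02],
       [-4.71602518e-02, -5.75397788e-01,  8.16512888e-01,
         1.03924695e+03],
       [ 1.00779277e-02,  8.17106717e-01,  5.76398342e-01,
         9.35945930e+02],
       [ 0.00000000e+00,  0.00000000e+00,  0.00000000e+00,
         1.00000000e+00]])}
top {'mtx': array([[366.514755  ,   0.        , 317.02402384],
       [  0.        , 366.514755  , 192.33598542],
       [  0.        ,   0.        ,   1.        ]]), 'T': array([[-1.94168287e-02,  9.92053774e-01, -1.24307265e-01,
         4.38806894e+02],
       [-9.99764579e-01, -2.04694682e-02, -7.19632609e-03,
        -7.97678082e+00],
       [-9.68364606e-03,  1.24138270e-01,  9.92217676e-01,
         1.30416097e+03],
       [ 0.00000000e+00,  0.00000000e+00,  0.00000000e+00,
         1.00000000e+00]])}
```

View pics/side0.png

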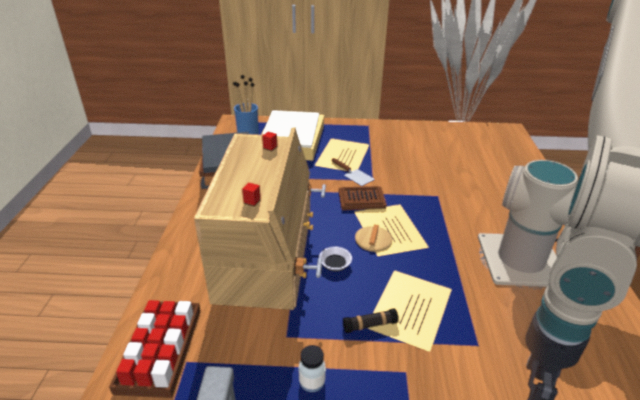

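View pics/top0.png

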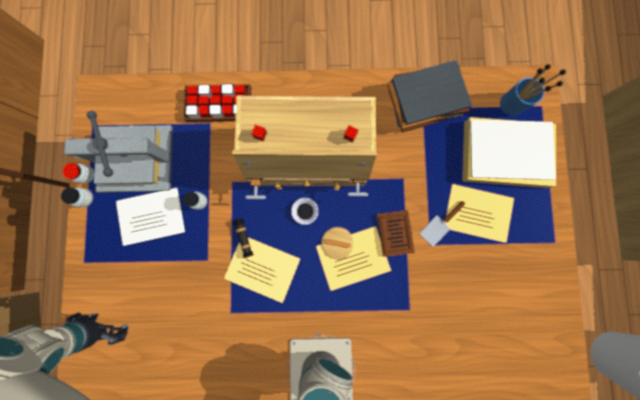

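The side view shows the bureau with pulls near (318,268) left and (322,190) right. The top view shows the pulls near (256,195) and (358,194), and the bureau top between x 235 and 375. I'll enlarge both.

```bash
python3 - <<'E'
import cv2,numpy as np
t=cv2.imread("pics/top0.png");s=cv2.imread("pics/side0.png")
a=cv2.resize(t[90:215,225:385],None,fx=5,fy=5,interpolation=cv2.INTER_CUBIC)[:600]
def grid(im,x0,y0,f):
    for k in range(0,im.shape[1]//f,10): cv2.putText(im,str(x0+k),(k*f,10),0,.35,(0,0,255),1); im[:6,k*f]=255;
    for k in range(0,im.shape[0]//f,10): cv2.putText(im,str(y0+k),(0,k*f+4),0,.35,(0,0,255),1); im[k*f,:6]=255
    for i in range(0,im.shape[1]//f,10):
        for j in range(0,im.shape[0]//f,10): im[j*f,i*f]=(0,255,255)
    return im
cv2.imwrite("pics/tc.png",grid(a,225,90,5))
b=cv2.resize(s[120:310,195:345],None,fx=3,fy=3,interpolation=cv2.INTER_CUBIC)
b=cv2.resize(s[120:270+40,200:345],None,fx=3,fy=3,interpolation=cv2.INTER_CUBIC)
cv2.imwrite("pics/sc.png",grid(b,200,120,3))
E
```

```text
(no output)
```

View pics/tc.png

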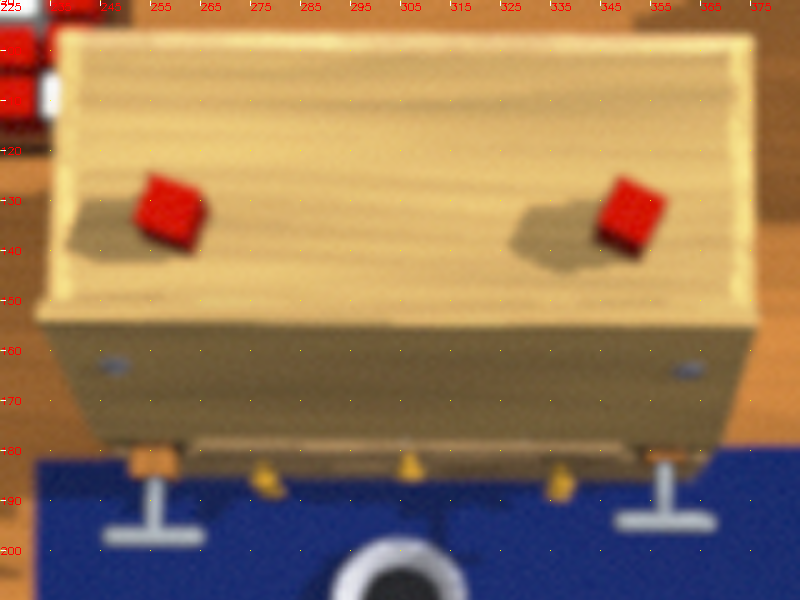

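View pics/sc.png

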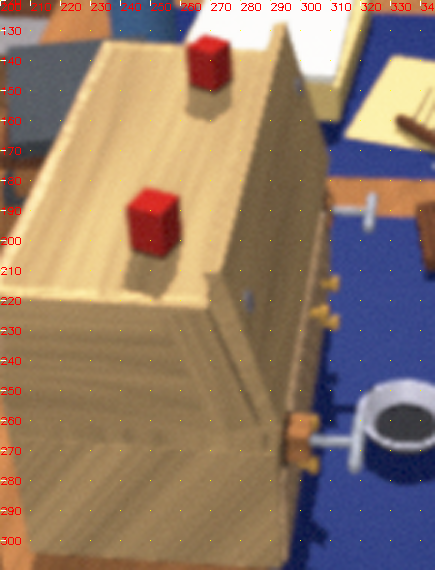

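Top crop: left bar centre (255.8,197.2), right (358.0,194.2), flap edge corners (232.4,153.6) and (376.4,154.4). Side crop: left bar (318.3,266.7), right (323.7,190.3).

```bash
cat > h.py <<'E'
import numpy as np
from workcell import status, imaging, bot
from scipy.spatial.transform import Rotation as R
def ray(n,u,v):
    c=imaging.get_calibration(n);K=c["mtx"];T=c["T"]
    d=np.linalg.inv(K)@[u,v,1]; d=T[:3,:3]@[d[0],-d[1],-d[2]]
    return T[:3,3],d
def onz(n,u,v,z):
    o,d=ray(n,u,v); return o+d*(z-o[2])/d[2]
def proj(n,p):
    c=imaging.get_calibration(n);T=c["T"]; q=T[:3,:3].T@(np.array(p)-T[:3,3]); q=c["mtx"]@[q[0],-q[1],-q[2]]; return q[:2]/q[2]
def tri(a,b):
    (o,d),(p,e)=ray("top",*a),ray("side",*b)
    d=d/np.linalg.norm(d);e=e/np.linalg.norm(e)
    s=np.linalg.lstsq(np.c_[d,-e],p-o,rcond=None)[0]; A=o+s[0]*d;B=p+s[1]*e
    return (A+B)/2, np.linalg.norm(A-B)
E
python3 - <<'E'
from h import *
np.set_printoptions(precision=1,suppress=True)
print(onz("top",255.8,197.2,130),onz("top",358,194.2,130))
print(onz("side",318.3,266.7,130),onz("side",323.7,190.3,130))
print(tri((255.8,197.2),(318.3,266.7)),tri((358,194.2),(323.7,190.3)))
a,b=onz("top",232.4,153.6,318),onz("top",376.4,154.4,318)
print(a,b,np.linalg.norm(a-b),np.arctan2(*(a-b)[:2]))
a,b=onz("top",237.4,97.4,290),onz("top",376,98,290);print("back",a,b,np.linalg.norm(a-b),np.arctan2(*(a-b)[:2]))
for p in [(304,211),(347,0)]:pass
print("dish",onz("top",305,211,24),"block",onz("top",394,233,24),"baren",onz("top",337,243,26),"brush",onz("top",241,238,38))
s=status.observe();print(R.from_quat(s["ee_rot"],scalar_first=True).as_matrix())
E
```

```text
[574.2 198.5 130. ] [ 577.1 -131.4  130. ]
[577.  199.1 130. ] [ 577.2 -129.3  130. ]
(array([575.6, 198.6, 129.2]), np.float64(2.754709940572107)) (array([ 577.3, -131.6,  128.5]), np.float64(0.06642375714351022))
[674.7 230.1 318. ] [ 663.8 -165.7  318. ] 395.9815764118393 0.027343470210587542
back [846.9 224.  290. ] [ 835.8 -175.6  290. ] 399.69054026558564 0.027761419283361444
dish [534.3  44.7  24. ] block [ 451.7 -262.6   24. ] baren [421.2 -64.3  26. ] brush [444.8 265.4  38. ]
[[-0.9  0.3 -0. ]
 [ 0.3  0.9 -0. ]
 [ 0.  -0.  -1. ]]
```

```bash
cat >> h.py <<'E'
YAW=-0.0275
bx=np.array([np.cos(YAW),np.sin(YAW),0]); by=np.array([-np.sin(YAW),np.cos(YAW),0]); bz=np.array([0,0,1.])
def ori(lean):
    z=np.sin(lean)*bx-np.cos(lean)*bz; y=np.cos(lean)*bx+np.sin(lean)*bz
    return np.c_[np.cross(y,z),y,z]
def plan(p,Rt,op,n=8,step=.95):
    s=status.observe(); P=np.array(s["position"]); M=R.from_quat(s["ee_rot"],scalar_first=True).as_matrix(); rows=[]
    p=np.array(p,float)
    print("at",P.round(1),"F",np.round(s["force"],1),"t",round(s["time"],2),"open",round(s["opening"],2),"off",(p-P).round(1),"rot5deg",(R.from_matrix(M.T@Rt).as_rotvec()/np.radians(5)).round(2))
    for i in range(n):
        d=M.T@(p-P)/30; w=R.from_matrix(M.T@Rt).as_rotvec()/np.radians(5)
        k=max(1,abs(d).max()/step); kw=max(1,abs(w).max()/step)
        d=(d/k).round(2); w=(w/kw).round(2); rows.append([*map(float,d),*map(float,w),op])
        P=P+M@d*30; M=M@R.from_rotvec(w*np.radians(5)).as_matrix()
        if k==1 and kw==1: break
    for r in rows: print(r)
    print("end",P.round(1))
E
python3 - <<'E'
from h import *
plan([551,181,215],ori(.3),-0.2,24)
E
```

```text
at [218.  585.  230.3] F [ 0.4 -0.1  0.5] t 0.1 open 1.0 off [ 333.  -404.   -15.3] rot5deg [-3.   -2.12 14.12]
[-0.95, -0.55, 0.03, -0.2, -0.14, 0.95, -0.2]
[-0.95, -0.45, 0.03, -0.2, -0.14, 0.95, -0.2]
[-0.95, -0.36, 0.04, -0.2, -0.14, 0.95, -0.2]
[-0.95, -0.27, 0.04, -0.2, -0.14, 0.95, -0.2]
[-0.95, -0.19, 0.05, -0.2, -0.14, 0.95, -0.2]
[-0.95, -0.11, 0.06, -0.2, -0.14, 0.95, -0.2]
[-0.95, -0.03, 0.07, -0.2, -0.14, 0.95, -0.2]
[-0.95, 0.05, 0.08, -0.21, -0.14, 0.95, -0.2]
[-0.95, 0.12, 0.09, -0.2, -0.14, 0.95, -0.2]
[-0.95, 0.2, 0.11, -0.21, -0.14, 0.95, -0.2]
[-0.95, 0.29, 0.13, -0.21, -0.15, 0.95, -0.2]
[-0.95, 0.37, 0.15, -0.2, -0.15, 0.95, -0.2]
[-0.95, 0.47, 0.18, -0.2, -0.14, 0.95, -0.2]
[-0.95, 0.56, 0.21, -0.21, -0.14, 0.95, -0.2]
[-0.95, 0.68, 0.24, -0.18, -0.13, 0.82, -0.2]
[-0.95, 0.78, 0.28, 0.0, 0.0, -0.0, -0.2]
[-0.64, 0.52, 0.19, 0.0, 0.0, -0.0, -0.2]
end [550.9 180.9 215. ]
```

```bash
python3 -m creep '[[-0.95,-0.55,0,-0.2,-0.14,0.95,-0.2],[-0.95,-0.45,0,-0.2,-0.14,0.95,-0.2],[-0.95,-0.36,0,-0.2,-0.14,0.95,-0.2],[-0.95,-0.27,0,-0.2,-0.14,0.95,-0.2],[-0.95,-0.19,0,-0.2,-0.14,0.95,-0.2],[-0.95,-0.11,0,-0.2,-0.14,0.95,-0.2],[-0.95,-0.03,0,-0.2,-0.14,0.95,-0.2],[-0.95,0.05,0,-0.2,-0.14,0.95,-0.2]]' 
python3 - <<'E'
from h import *
plan([551,181,215],ori(.3),-0.2,12)
E
```

```text
time: 1.1
position: [369.2, 391.5, 230.1]
ee_rot: [0.06, 0.495, 0.865, 0.055]
force: [-0.2, -0.1, 0.5]
opening: 0.402
at [369.2 391.5 230.1] F [-0.2 -0.1  0.5] t 1.1 open 0.4 off [ 181.8 -210.5  -15.1] rot5deg [-1.45 -0.89  6.32]
[-0.95, 0.16, 0.13, -0.22, -0.13, 0.95, -0.2]
[-0.95, 0.24, 0.14, -0.22, -0.14, 0.95, -0.2]
[-0.95, 0.32, 0.17, -0.22, -0.13, 0.95, -0.2]
[-0.95, 0.41, 0.19, -0.22, -0.14, 0.95, -0.2]
[-0.95, 0.51, 0.22, -0.21, -0.13, 0.95, -0.2]
[-0.95, 0.61, 0.25, -0.22, -0.14, 0.95, -0.2]
[-0.95, 0.73, 0.29, -0.14, -0.09, 0.62, -0.2]
[-0.95, 0.81, 0.32, 0.0, 0.0, 0.0, -0.2]
[-0.35, 0.3, 0.12, 0.0, 0.0, 0.0, -0.2]
end [551.  181.  215.1]
```

Motion tracks well.

```bash
python3 -m creep '[[-0.95,0.16,0.13,-0.22,-0.13,0.95,-0.2],[-0.95,0.24,0.14,-0.22,-0.13,0.95,-0.2],[-0.95,0.32,0.17,-0.22,-0.13,0.95,-0.2],[-0.95,0.41,0.19,-0.22,-0.13,0.95,-0.2],[-0.95,0.51,0.22,-0.22,-0.13,0.95,-0.2],[-0.95,0.61,0.25,-0.22,-0.13,0.95,-0.2],[-0.95,0.73,0.29,-0.14,-0.09,0.62,-0.2],[-0.95,0.81,0.32,0,0,0,-0.2]]' >/dev/null
python3 - <<'E'
from h import *
plan([551,181,207],ori(.3),-0.2,8)
E
```

```text
at [540.1 181.9 210.9] F [-0.3 -0.3 -0.1] t 2.1 open 0.4 off [10.9 -0.9 -3.9] rot5deg [-0.03  0.03 -0.19]
[-0.02, 0.31, 0.23, -0.03, 0.03, -0.19, -0.2]
end [551.  180.9 207. ]
```

```bash
python3 -m creep '[[0,0.31,0.23,0,0,-0.19,-0.2],[0,0,0.9,0,0,0,-0.2],[0,0,0.9,0,0,0,-0.2]]'
python3 - <<'E'
from h import *
import cv2
plan([580.6,180.5,112],ori(.3),-0.2,8)
a=imaging.get_image("side")[150:300,240:400,::-1];b=imaging.get_image("top")[120:270,220:380,::-1]
cv2.imwrite("pics/g1.png",cv2.resize(np.hstack([a,b]),None,fx=2.5,fy=2.5,interpolation=cv2.INTER_CUBIC))
E
```

```text
time: 2.48
position: [569.7, 180.0, 155.5]
ee_rot: [0.108, 0.71, 0.689, 0.104]
force: [-0.8, -0.1, -0.3]
opening: 0.402
at [569.7 180.  155.5] F [-0.8 -0.1 -0.3] t 2.48 open 0.4 off [ 10.9   0.5 -43.5] rot5deg [ 0.    0.02 -0.02]
[0.02, -0.05, 0.95, 0.0, 0.02, -0.02, -0.2]
[0.01, -0.03, 0.54, 0.0, 0.0, -0.0, -0.2]
end [580.6 180.6 112.1]
```

View pics/g1.png

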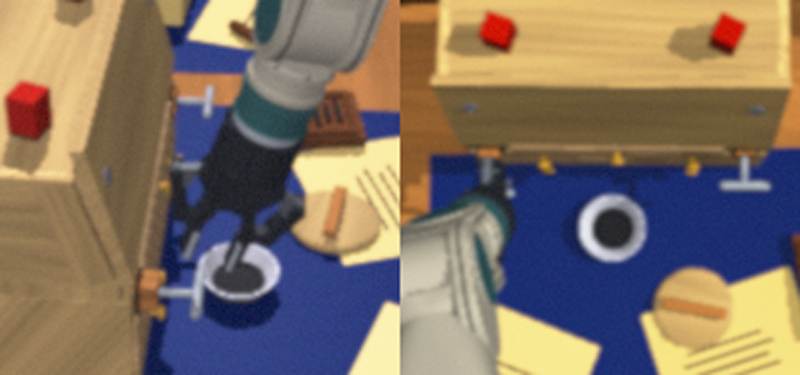

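The side view shows the two fingers above the left bar (crop (197,290)), one behind and one in front of it. I'll descend and close.

```bash
python3 -m creep '[[0,0,0.95,0,0,0,-0.2],[0,0,0.54,0,0,0,-0.2],[0,0,0,0,0,0,-0.2]]'; python3 -m creep '[[0,0,0,0,0,0,-1],[0,0,0,0,0,0,-1],[0,0,0,0,0,0,-1],[0,0,0,0,0,0,-1]]'
```

```text
time: 2.95
position: [580.5, 181.0, 110.5]
ee_rot: [0.106, 0.709, 0.69, 0.102]
force: [-0.4, 0.1, 0.1]
opening: 0.401
time: 3.45
position: [581.1, 181.4, 112.2]
ee_rot: [0.107, 0.709, 0.69, 0.103]
force: [3.0, 1.0, -4.4]
opening: 0.088
```

```bash
python3 -m creep '[[0,-0.6,-0.19,0,0,0,-1],[0,-0.8,-0.25,0,0,0,-1],[0,-0.8,-0.25,0,0,0,-1]]'; python3 - <<'E'
from h import *
plan([478,183.3,112],ori(.3),-1,8)
E
```

```text
time: 3.82
position: [511.9, 183.5, 112.2]
ee_rot: [0.107, 0.709, 0.689, 0.104]
force: [4.2, 1.5, -6.3]
opening: 0.085
at [511.9 183.5 112.2] F [ 4.2  1.5 -6.3] t 3.83 open 0.08 off [-33.9  -0.2  -0.2] rot5deg [-0.01  0.01 -0.01]
[-0.04, -0.95, -0.29, -0.01, 0.01, -0.01, -1]
[0.0, -0.13, -0.04, -0.0, -0.0, 0.0, -1]
end [478.  183.3 112.1]
```

```bash
python3 -m creep '[[0,-0.6,-0.19,0,0,0,-1]]';for i in 1 2; do python3 -m creep '[[0,-0.16,-0.05,0,0,0,-1]]'; done
```

```text
time: 3.95
position: [491.7, 184.2, 112.2]
ee_rot: [0.107, 0.709, 0.689, 0.104]
force: [4.5, 0.4, -6.4]
opening: 0.086
time: 4.08
position: [489.6, 184.3, 112.6]
ee_rot: [0.11, 0.709, 0.688, 0.107]
force: [35.0, 1.1, -39.4]
opening: 0.091
time: 4.2
position: [489.8, 184.2, 112.8]
ee_rot: [0.114, 0.709, 0.687, 0.111]
force: [37.4, 0.8, -45.0]
opening: 0.087
```

Both signs of a hard stop are there: 37 N, with no further motion. I'll release, back out and go to the right pull.

```bash
python3 -m creep '[[0,0.05,0,0,0,0,-0.2],[0,0,0,0,0,0,-0.2],[0,0,0,0,0,0,-0.2],[0,0,-0.9,0,0,0,-0.2],[0,0,-0.9,0,0,0,-0.2],[0,0,-0.9,0,0,0,-0.2],[0,0,-0.4,0,0,0,-0.2]]'
python3 - <<'E'
from h import *
plan([553.6,-112.8,207],ori(.3),-0.2,14)
E
```

```text
time: 5.08
position: [459.5, 185.0, 205.6]
ee_rot: [0.114, 0.709, 0.687, 0.11]
force: [-0.5, 1.0, 0.3]
opening: 0.396
at [459.5 185.  205.6] F [-0.5  1.   0.3] t 5.08 open 0.4 off [  94.1 -297.8    1.4] rot5deg [ 0.21  0.01 -0.04]
[-0.95, 0.32, 0.1, 0.21, 0.01, -0.04, -0.2]
[-0.95, 0.32, 0.09, 0.0, 0.0, 0.0, -0.2]
[-0.95, 0.31, 0.09, 0.0, 0.0, 0.0, -0.2]
[-0.95, 0.32, 0.09, 0.0, 0.0, 0.0, -0.2]
[-0.95, 0.31, 0.1, 0.0, 0.0, 0.0, -0.2]
[-0.95, 0.32, 0.09, 0.0, 0.0, 0.0, -0.2]
[-0.95, 0.31, 0.1, 0.0, 0.0, 0.0, -0.2]
[-0.95, 0.32, 0.09, 0.0, 0.0, 0.0, -0.2]
[-0.95, 0.31, 0.1, 0.0, 0.0, 0.0, -0.2]
[-0.95, 0.32, 0.09, 0.0, 0.0, 0.0, -0.2]
[-0.34, 0.11, 0.03, 0.0, 0.0, 0.0, -0.2]
end [ 553.6 -112.9  207.1]
```

```bash
python3 -m creep '[[-0.95,0.32,0.1,0.21,0,0,-0.2],[-0.95,0.32,0.09,0,0,0,-0.2],[-0.95,0.32,0.09,0,0,0,-0.2],[-0.95,0.32,0.09,0,0,0,-0.2],[-0.95,0.32,0.09,0,0,0,-0.2],[-0.95,0.32,0.09,0,0,0,-0.2],[-0.95,0.32,0.09,0,0,0,-0.2],[-0.95,0.32,0.09,0,0,0,-0.2]]'  >/dev/null
python3 - <<'E'
from h import *
plan([553.6,-112.8,207],ori(.3),-0.2,14)
E
```

```text
at [532.2 -49.3 206.9] F [-0.1  0.3  0.5] t 6.08 open 0.4 off [ 21.4 -63.5   0.1] rot5deg [-0.02 -0.03  0.03]
[-0.95, 0.33, 0.1, -0.02, -0.03, 0.03, -0.2]
[-0.95, 0.34, 0.1, 0.0, 0.0, -0.0, -0.2]
[-0.2, 0.07, 0.02, 0.0, 0.0, -0.0, -0.2]
end [ 553.7 -112.9  207.1]
```

```bash
python3 -m creep '[[-0.95,0.33,0.1,0,0,0,-0.2],[-0.95,0.34,0.1,0,0,0,-0.2],[-0.32,0.07,0.02,0,0,0,-0.2],[0,0,0.9,0,0,0,-0.2],[0,0,0.9,0,0,0,-0.2]]'  >/dev/null
python3 - <<'E'
from h import *
import cv2
plan([583.2,-113.6,111.5],ori(.3),-0.2,14)
a=imaging.get_image("side")[120:270,260:420,::-1];b=imaging.get_image("top")[120:270,240:400,::-1]
cv2.imwrite("pics/g2.png",cv2.resize(np.hstack([a,b]),None,fx=2.5,fy=2.5,interpolation=cv2.INTER_CUBIC))
E
```

```text
at [ 570.8 -120.7  155.2] F [-0.9 -0.9  0.1] t 6.7 open 0.4 off [ 12.4   7.1 -43.7] rot5deg [ 0.01 -0.02 -0.01]
[0.15, -0.03, 0.95, 0.01, -0.02, -0.01, -0.2]
[0.1, -0.01, 0.56, -0.0, 0.0, 0.0, -0.2]
end [ 583.2 -113.5  111.6]
```

View pics/g2.png

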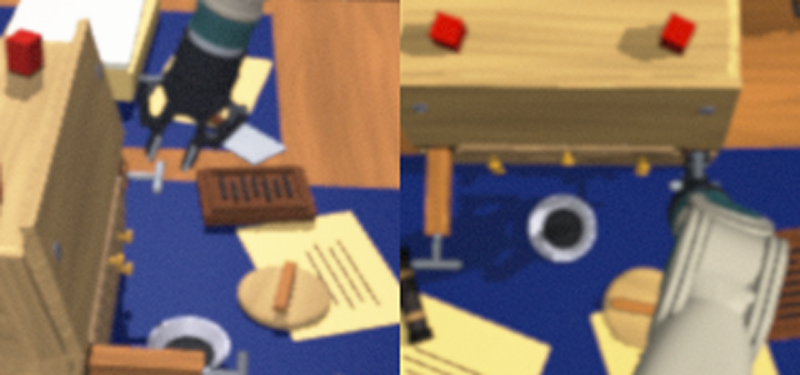

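The left support is fully out (top crop (437,265)). At the right pull, the fingers straddle the bar at side crop (158,177). I'll correct y by +7 mm, descend and grip.

```bash
python3 -m creep '[[0.24,0,0,0,0,0,-0.2],[0,0,0.9,0,0,0,-0.2],[0,0,0.56,0,0,0,-0.2],[0,0,0,0,0,0,-0.2],[0,0,0,0,0,0,-1],[0,0,0,0,0,0,-1],[0,0,0,0,0,0,-1],[0,0,0,0,0,0,-1]]'; python3 -m creep '[[0,-0.6,-0.19,0,0,0,-1],[0,-0.8,-0.25,0,0,0,-1],[0,-0.8,-0.25,0,0,0,-1]]'
```

```text
time: 7.8
position: [583.8, -110.4, 115.1]
ee_rot: [0.106, 0.708, 0.69, 0.106]
force: [1.6, 0.7, -3.7]
opening: 0.09
time: 8.18
position: [514.8, -108.3, 115.1]
ee_rot: [0.107, 0.707, 0.691, 0.107]
force: [3.9, -0.6, -4.5]
opening: 0.091
```

```bash
python3 -m creep '[[0,-0.75,-0.23,0,0,0,-1]]';for i in 1 2 3 ; do python3 -m creep '[[0,-0.16,-0.05,0,0,0,-1]]'|sed -n '2p;4p'; done
```

```text
time: 8.3
position: [490.5, -107.5, 115.1]
ee_rot: [0.107, 0.707, 0.691, 0.108]
force: [3.1, -0.2, -3.1]
opening: 0.091
position: [484.2, -107.3, 115.1]
force: [2.8, -0.5, -5.2]
position: [480.0, -107.3, 115.4]
force: [22.8, 0.0, -28.5]
position: [479.9, -107.2, 115.6]
force: [39.2, -0.6, -44.7]
```

Right stop at 39 N. Release, retract; then compute the flap path.

```bash
python3 -m creep '[[0,0.05,0,0,0,0,-0.2],[0,0,0,0,0,0,-0.2],[0,0,0,0,0,0,-0.2],[0,0,-0.9,0,0,0,-0.2],[0,0,-0.9,0,0,0,-0.2],[0,0,-0.9,0,0,0,-0.2],[0,0,-0.9,0,0,0,-1],[0,0,-0.9,0,0,0,-1]]'
cat >> h.py <<'E'
H=np.array([641.2,31.7,165.]); TH=14.5; S=16
def flap(a,gap=0,press=0):
    L=.15+.35*a; e=.3-a
    u=np.sin(e)*bx+np.cos(e)*bz; n=np.cos(e)*bx-np.sin(e)*bz
    M=ori(L); t=M[:,2]; y=M[:,1]
    if L>e*-1: p=H+160*u+TH*y+S*t
    else: p=H+(160-S)*u+TH*y
    return p+gap*n, M
def follow(a0,a1,k,dn=0):
    s=status.observe(); P=np.array(s["position"]); M=R.from_quat(s["ee_rot"],scalar_first=True).as_matrix()
    print("at",P.round(1),"F",np.round(s["force"],1),"t",round(s["time"],2))
    for a in np.linspace(a0,a1,k):
        p,Rt=flap(a,-dn); d=(M.T@(p-P)/30).round(2); w=(R.from_matrix(M.T@Rt).as_rotvec()/np.radians(5)).round(2)
        print([*map(float,d),*map(float,w),-1],"a",round(a,3)); P=P+M@d*30; M=M@R.from_rotvec(w*np.radians(5)).as_matrix()
E
python3 - <<'E'
from h import *
for c,q in(((259.4,132.4),(345,0)),((351.4,133),0)): print("stamp",onz("top",*c,333).round(0))
for a in (0,.3,.7,1.2,1.87): print(a,flap(a)[0].round(1))
p,M=flap(0); plan([590,32,370],M,-1,20)
E
```

```text
time: 9.68
position: [436.6, -106.8, 246.9]
ee_rot: [0.109, 0.706, 0.691, 0.111]
force: [-0.1, -0.5, -0.2]
opening: 0.003
stamp [729. 153. 333.]
stamp [721. -98. 333.]
0 [705.2  29.9 304.2]
0.3 [659.3  31.2 313.2]
0.7 [598.5  32.9 303.2]
1.2 [540.6  34.5 262.3]
1.87 [507.3  35.4 175.6]
at [ 436.6 -106.8  246.9] F [-0.1 -0.5 -0.2] t 9.68 open 0.0 off [153.4 138.8 123.1] rot5deg [ 1.86 -0.09  0.06]
[0.75, 0.95, -0.37, 0.95, -0.05, 0.03, -1]
[0.78, 0.95, -0.47, 0.91, -0.04, 0.03, -1]
[0.82, 0.95, -0.57, 0.0, -0.0, 0.0, -1]
[0.82, 0.95, -0.56, 0.0, -0.0, 0.0, -1]
[0.81, 0.95, -0.57, 0.0, -0.0, 0.0, -1]
[0.78, 0.91, -0.54, 0.0, -0.0, 0.0, -1]
end [590.   31.9 370. ]
```

```bash
python3 -m creep '[[0.75,0.95,-0.37,0.95,-0.05,0,-1],[0.78,0.95,-0.47,0.91,0,0,-1],[0.82,0.95,-0.57,0,0,0,-1],[0.82,0.95,-0.57,0,0,0,-1],[0.82,0.95,-0.57,0,0,0,-1],[0.78,0.91,-0.54,0,0,0,-1]]'
python3 - <<'E'
from h import *
p,M=flap(0); plan([728,29.5,368],M,-1,20)
E
```

```text
time: 10.42
position: [591.2, 34.3, 376.2]
ee_rot: [0.053, 0.715, 0.695, 0.05]
force: [1.3, 0.2, -0.8]
opening: 0.001
at [591.2  34.3 376.2] F [ 1.3  0.2 -0.8] t 10.43 open 0.0 off [136.8  -4.8  -8.2] rot5deg [-0.04  0.02 -0.01]
[-0.01, 0.95, 0.2, -0.04, 0.02, -0.01, -1]
[-0.01, 0.95, 0.2, 0.0, 0.0, -0.0, -1]
[-0.0, 0.95, 0.2, 0.0, 0.0, -0.0, -1]
[-0.01, 0.95, 0.2, 0.0, 0.0, -0.0, -1]
[-0.0, 0.67, 0.15, 0.0, 0.0, -0.0, -1]
end [728.   29.6 368. ]
```

```bash
python3 -m creep '[[0,0.95,0.2,0,0,0,-1],[0,0.95,0.2,0,0,0,-1],[0,0.95,0.2,0,0,0,-1],[0,0.95,0.2,0,0,0,-1],[0,0.67,0.15,0,0,0,-1]]'
python3 - <<'E'
from h import *
import cv2
p,M=flap(0); plan([722,29.5,303],M,-1,20)
a=imaging.get_image("side")[90:290,190:350,::-1];b=imaging.get_image("top")[80:280,225:385,::-1]
cv2.imwrite("pics/g3.png",cv2.resize(np.hstack([a,b]),None,fx=2.5,fy=2.5,interpolation=cv2.INTER_CUBIC))
E
```

```text
time: 11.05
position: [733.0, 33.0, 371.7]
ee_rot: [0.055, 0.714, 0.696, 0.052]
force: [-0.4, 0.7, -0.4]
opening: -0.001
at [733.   33.  371.7] F [-0.4  0.7 -0.4] t 11.05 open -0.0 off [-11.   -3.5 -68.7] rot5deg [0.01 0.03 0.04]
[-0.05, -0.3, 0.95, 0.01, 0.03, 0.04, -1]
[-0.06, -0.3, 0.95, 0.0, -0.0, -0.0, -1]
[-0.01, -0.1, 0.31, 0.0, -0.0, -0.0, -1]
end [722.1  29.6 303. ]
```

View pics/g3.png

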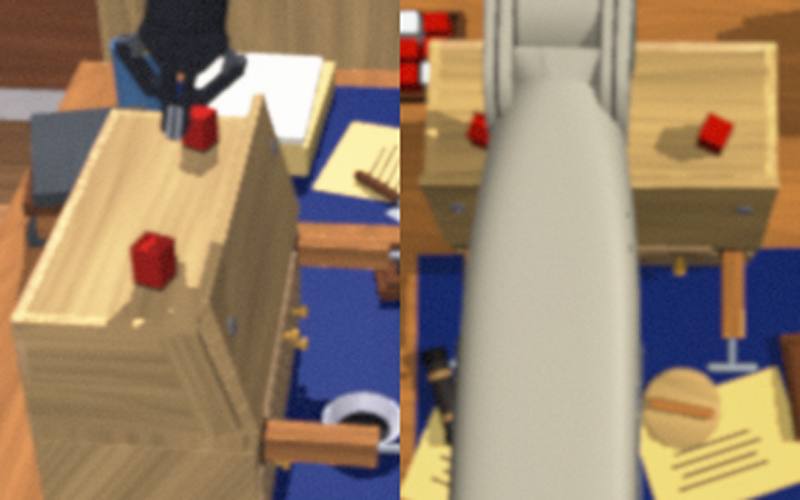

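The finger is above and behind the flap edge and clear of the stamps (side crop tip (175,130)). Both supports are out. I'll descend behind the edge.

```bash
python3 -m creep '[[-0.05,-0.2,0.9,0,0,0,-1],[-0.05,-0.2,0.85,0,0,0,-1],[0,0,0.35,0,0,0,-1],[0,0,0,0,0,0,-1]]'
python3 - <<'E'
from h import *
follow(-.1,.3,8)
E
```

```text
time: 11.65
position: [728.8, 29.6, 306.9]
ee_rot: [0.055, 0.714, 0.696, 0.051]
force: [-0.9, -0.3, 0.0]
opening: 0.002
at [728.8  29.6 306.9] F [-0.9 -0.3  0. ] t 11.65
[-0.01, -0.34, 0.24, 0.41, 0.03, 0.03, -1] a -0.1
[0.0, -0.26, -0.15, -0.23, 0.0, 0.0, -1] a -0.043
[0.0, -0.27, -0.14, -0.23, 0.0, 0.0, -1] a 0.014
[0.0, -0.26, -0.13, -0.23, 0.0, 0.0, -1] a 0.071
[0.0, -0.28, -0.12, -0.23, 0.0, 0.0, -1] a 0.129
[0.0, -0.27, -0.11, -0.23, 0.0, 0.0, -1] a 0.186
[0.0, -0.28, -0.1, -0.23, 0.0, 0.0, -1] a 0.243
[0.0, -0.29, -0.09, -0.23, 0.0, 0.0, -1] a 0.3
```

```bash
python3 -m creep '[[0,-0.25,0.08,0,0,0,-1],[0,-0.25,0.06,0,0,0,-1],[0,-0.2,0,0,0,0,-1]]'; python3 -m creep '[[0,-0.15,-0.05,0,0,0,-1],[0,-0.15,-0.05,0,0,0,-1]]'
python3 - <<'E'
from h import *
follow(.05,.4,7)
E
```

```text
time: 12.02
position: [708.6, 30.3, 302.6]
ee_rot: [0.057, 0.714, 0.696, 0.053]
force: [-0.3, -0.8, 0.1]
opening: 0.002
time: 12.28
position: [698.6, 30.6, 305.1]
ee_rot: [0.057, 0.714, 0.696, 0.053]
force: [5.0, -0.6, -3.2]
opening: -0.002
at [698.6  30.6 305.1] F [ 5.  -0.6 -3.2] t 12.28
[-0.01, -0.02, -0.06, -0.13, 0.03, 0.04, -1] a 0.05
[-0.0, -0.28, -0.12, -0.23, 0.0, -0.0, -1] a 0.108
[-0.0, -0.28, -0.12, -0.24, 0.01, -0.0, -1] a 0.167
[-0.0, -0.28, -0.11, -0.23, -0.0, -0.0, -1] a 0.225
[-0.0, -0.29, -0.09, -0.23, -0.0, -0.0, -1] a 0.283
[-0.0, -0.29, -0.08, -0.24, -0.0, -0.0, -1] a 0.342
[-0.0, -0.3, -0.08, -0.23, -0.0, -0.0, -1] a 0.4
```

Contact at 5 N, as expected. Tip it slowly.

```bash
python3 -m creep '[[0,-0.28,-0.12,-0.3,0,0,-1],[0,-0.28,-0.12,-0.24,0,0,-1],[0,-0.28,-0.11,-0.23,0,0,-1],[0,-0.29,-0.09,-0.23,0,0,-1],[0,-0.29,-0.08,-0.23,0,0,-1],[0,-0.3,-0.08,-0.23,0,0,-1]]'
python3 - <<'E'
from h import *
follow(.4,.8,8)
E
```

```text
time: 13.02
position: [651.0, 31.7, 315.6]
ee_rot: [0.111, 0.707, 0.69, 0.107]
force: [4.5, 0.7, -1.5]
opening: 0.002
at [651.   31.7 315.6] F [ 4.5  0.7 -1.5] t 13.03
[-0.01, -0.26, 0.01, 0.22, 0.02, 0.04, -1] a 0.4
[0.0, -0.29, -0.06, -0.23, 0.0, -0.0, -1] a 0.457
[0.0, -0.29, -0.05, -0.23, 0.0, -0.0, -1] a 0.514
[0.0, -0.29, -0.04, -0.23, 0.0, -0.0, -1] a 0.571
[0.0, -0.3, -0.02, -0.23, 0.0, -0.0, -1] a 0.629
[0.0, -0.29, -0.01, -0.22, 0.0, -0.0, -1] a 0.686
[0.0, -0.28, -0.01, -0.23, 0.0, -0.0, -1] a 0.743
[0.0, -0.27, 0.01, -0.23, 0.0, -0.0, -1] a 0.8
```

```bash
python3 -m creep '[[0,-0.28,0,0,0,0,-1],[0,-0.29,-0.05,-0.1,0,0,-1],[0,-0.29,-0.04,-0.2,0,0,-1],[0,-0.29,-0.03,-0.2,0,0,-1],[0,-0.29,-0.02,-0.2,0,0,-1],[0,-0.29,-0.01,-0.2,0,0,-1],[0,-0.28,0,-0.2,0,0,-1]]'
python3 - <<'E'
from h import *
follow(.75,1.2,8)
E
```

```text
time: 13.9
position: [591.4, 33.5, 302.3]
ee_rot: [0.15, 0.7, 0.683, 0.145]
force: [2.4, -0.5, 1.4]
opening: 0.005
at [591.4  33.5 302.3] F [ 2.4 -0.5  1.4] t 13.9
[-0.01, -0.01, 0.06, 0.08, 0.01, 0.04, -1] a 0.75
[-0.0, -0.31, 0.01, -0.25, -0.0, 0.0, -1] a 0.814
[-0.0, -0.3, 0.03, -0.26, -0.0, 0.0, -1] a 0.879
[-0.0, -0.31, 0.03, -0.26, -0.0, 0.0, -1] a 0.943
[-0.0, -0.3, 0.05, -0.26, -0.0, 0.0, -1] a 1.007
[-0.0, -0.3, 0.06, -0.26, -0.0, 0.0, -1] a 1.071
[-0.0, -0.3, 0.08, -0.25, -0.0, 0.0, -1] a 1.136
[-0.0, -0.29, 0.08, -0.26, -0.0, 0.0, -1] a 1.2
```

```bash
python3 -m creep '[[0,-0.31,0.05,-0.2,0,0,-1],[0,-0.3,0.04,-0.2,0,0,-1],[0,-0.3,0.04,-0.2,0,0,-1],[0,-0.3,0.05,-0.2,0,0,-1],[0,-0.3,0.06,-0.2,0,0,-1],[0,-0.3,0.08,-0.2,0,0,-1],[0,-0.29,0.08,-0.2,0,0,-1]]'
python3 - <<'E'
from h import *
follow(1.2,1.6,8)
E
```

```text
time: 14.78
position: [533.4, 34.6, 258.1]
ee_rot: [0.193, 0.689, 0.673, 0.187]
force: [1.3, 1.4, 0.7]
opening: 0.002
at [533.4  34.6 258.1] F [1.3 1.4 0.7] t 14.78
[-0.0, 0.28, 0.0, -0.3, 0.01, 0.04, -1] a 1.2
[-0.0, -0.26, 0.09, -0.23, 0.0, 0.0, -1] a 1.257
[-0.0, -0.25, 0.1, -0.23, 0.0, 0.0, -1] a 1.314
[0.0, -0.25, 0.1, -0.23, 0.0, 0.0, -1] a 1.371
[0.0, -0.24, 0.12, -0.23, 0.0, 0.0, -1] a 1.429
[0.0, -0.24, 0.12, -0.23, 0.0, 0.0, -1] a 1.486
[0.0, -0.24, 0.13, -0.23, 0.0, 0.0, -1] a 1.543
[0.0, -0.23, 0.14, -0.23, 0.0, 0.0, -1] a 1.6
```

```bash
python3 -m creep '[[0,-0.25,0.1,-0.25,0,0,-1],[0,-0.25,0.1,-0.25,0,0,-1],[0,-0.24,0.12,-0.25,0,0,-1],[0,-0.24,0.12,-0.22,0,0,-1],[0,-0.24,0.13,-0.22,0,0,-1],[0,-0.23,0.14,-0.22,0,0,-1]]'
python3 - <<'E'
from h import *
import cv2
follow(1.6,1.8,8)
a=imaging.get_image("side")[120:300,220:400,::-1]
cv2.imwrite("pics/g4.png",cv2.resize(a,None,fx=3,fy=3,interpolation=cv2.INTER_CUBIC))
E
```

```text
time: 15.52
position: [500.3, 34.6, 208.2]
ee_rot: [0.234, 0.677, 0.66, 0.225]
force: [1.4, 0.4, 1.1]
opening: -0.005
at [500.3  34.6 208.2] F [1.4 0.4 1.1] t 15.53
[0.03, 0.45, 0.14, -0.56, 0.03, 0.04, -1] a 1.6
[0.0, -0.12, 0.08, -0.11, 0.0, -0.0, -1] a 1.629
[0.0, -0.11, 0.07, -0.12, 0.0, -0.0, -1] a 1.657
[0.0, -0.11, 0.08, -0.11, 0.0, -0.0, -1] a 1.686
[0.0, -0.11, 0.08, -0.12, 0.0, -0.0, -1] a 1.714
[0.0, -0.1, 0.08, -0.11, 0.0, -0.0, -1] a 1.743
[0.0, -0.11, 0.08, -0.12, 0.0, -0.0, -1] a 1.771
[0.0, -0.1, 0.09, -0.11, 0.0, -0.0, -1] a 1.8
```

View pics/g4.png

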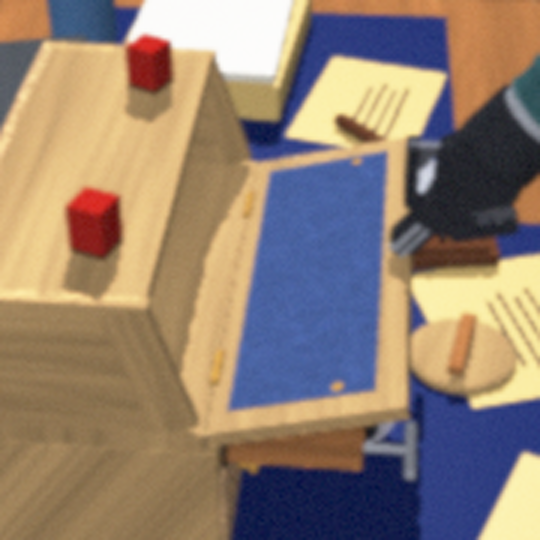

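The flap is about 0.25 rad above level, with the fingertip at its very edge (405,240). I'll shift the tip 20 mm inward, then press down in small steps.

```bash
python3 -m creep '[[0,0.27,0.2,0,0,0,-1],[0,0.27,0.2,0,0,0,-1],[0,-0.12,0.16,0,0,0,-1],[0,-0.12,0.16,0,0,0,-1]]'; python3 -m creep '[[0,-0.08,0.1,0,0,0,-1],[0,-0.08,0.1,0,0,0,-1]]';python3 -m creep '[[0,-0.08,0.1,0,0,0,-1],[0,-0.08,0.1,0,0,0,-1]]'
```

```text
time: 16.08
position: [518.3, 34.0, 192.0]
ee_rot: [0.232, 0.678, 0.661, 0.222]
force: [-1.5, 0.4, 2.4]
opening: 0.003
time: 16.32
position: [518.1, 34.0, 183.5]
ee_rot: [0.231, 0.678, 0.661, 0.222]
force: [-1.5, 0.2, 1.3]
opening: -0.0
time: 16.58
position: [517.6, 34.0, 175.2]
ee_rot: [0.231, 0.678, 0.661, 0.222]
force: [-0.7, -0.2, 1.4]
opening: 0.002
```

```bash
for i in 1 2 3 4 5; do python3 -m creep '[[0,-0.04,0.05,0,0,0,-1]]'|sed -n '2p;4p'; done
```

```text
position: [517.5, 34.0, 172.9]
force: [-1.7, -0.5, 1.3]
position: [517.4, 34.0, 170.9]
force: [-1.1, 0.3, 2.5]
position: [517.4, 34.0, 169.0]
force: [-1.1, -0.1, 1.3]
position: [517.4, 34.0, 167.0]
force: [-0.0, 0.7, 1.3]
position: [517.5, 34.0, 165.0]
force: [-0.1, 0.0, 0.2]
```

```bash
for i in 1 2 3 4; do python3 -m creep '[[0,-0.04,0.05,0,0,0,-1]]'|sed -n '2p;4p'; done
```

```text
position: [518.1, 34.0, 164.2]
force: [-9.9, 0.4, 13.3]
position: [519.5, 33.9, 164.3]
force: [-8.9, -0.4, 12.8]
position: [520.7, 33.9, 164.4]
force: [-8.1, 0.0, 10.7]
position: [522.0, 33.8, 164.5]
force: [-8.1, 0.1, 11.0]
```

Landed (13 N, no further descent). I'll press a little harder, then look before lifting off.

```bash
for i in 1 2; do python3 -m creep '[[0,-0.09,0.07,0,0,0,-1]]'|sed -n '2p;4p'; done; python3 -m creep '[[0,-0.11,0.08,0,0,0,-1],[0,-0.11,0.08,0,0,0,-1]]'|sed -n '2p;4p'
```

```text
position: [523.3, 33.8, 164.3]
force: [-13.3, -0.1, 17.9]
position: [524.8, 33.7, 164.4]
force: [-10.0, -0.7, 16.1]
position: [528.2, 33.5, 164.6]
force: [-12.4, -0.0, 17.4]
```

```bash
python3 -m creep '[[0,0.1,-0.15,0,0,0,-1],[0,0.3,-0.4,0,0,0,-1],[0,0.4,-0.8,0,0,0,-1],[0,0,-0.9,0,0,0,-1],[0,0,-0.9,0,0,0,-1],[0,0,-0.9,0,0,0,-1],[0,0,-0.9,0,0,0,-1],[0,0,-0.9,0,0,0,-1]]'
python3 - <<'E'
from h import *
import cv2
a=imaging.get_image("side")[120:300,220:400,::-1]; b=imaging.get_image("top")[90:270,220:400,::-1]
cv2.imwrite("pics/g5.png",cv2.resize(np.hstack([a,b]),None,fx=2.2,fy=2.2,interpolation=cv2.INTER_CUBIC))
E
```

```text
time: 19.2
position: [428.5, 37.1, 313.3]
ee_rot: [0.242, 0.675, 0.658, 0.231]
force: [0.3, -0.9, -0.2]
opening: -0.001
```

View pics/g5.png

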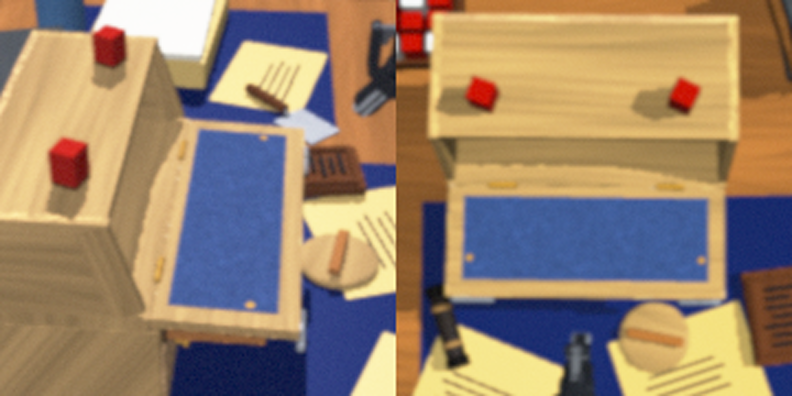

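The flap lies level on both supports. The pulls stick out beneath it, and the bystanders look undisturbed. A quick numeric check, then hand in.

```bash
python3 -m creep '[[0,0,-0.3,0,0,0,-1],[0,0,0,0,0,0,-1],[0,0,0,0,0,0,-1],[0,0,0,0,0,0,-1]]'; python3 - <<'E'
from h import *
# free-edge corners read off g5: side near (297,334) ; top left (447,297), right (726,297)
k=2.2
L=tri(((447-396)/k+220,297/k+90),(297/k+220,328/k+120)); print("left outer corner",L[0].round(1),round(L[1],1),"expected",(H-160*bx+198*by).round(1))
print(bot.close_job())
E
```

```text
time: 19.8
position: [423.3, 37.2, 319.5]
ee_rot: [0.242, 0.675, 0.658, 0.231]
force: [0.3, 0.8, 0.8]
opening: 0.0
left outer corner [487.  232.5 158.8] 5.3 expected [486.7 234.  165. ]
the job is handed in; nothing more can be done
None
```

I pulled both supports out to their stops, tipped the flap forward and pressed it down onto them. The job was handed in after about 20 s of the 64 s allowed. No verdict came back.

- **Supports:** I gripped each T-pull and drew it out until it would go no further. The left stopped at about 37 N and the right at about 39 N, both while the flap was still closed.
- **Flap:** I hooked it behind its free edge with shut fingers and brought it down slowly, with contact forces of about 5 N or less. It landed with a clear stop at about 16 N. I then pressed at the middle of its width up to about 22 N, under the 40 N limit, and lifted off.
- **Last checks:**
  - The final pictures show the flap level on both drawn-out supports, the stamps and table items looking undisturbed, and the gripper well clear.
  - The wrist force reads about zero.
  - The flap's left free corner measured within 2 mm of its expected place across the table. It was 6 mm lower than a level flap, with the two camera sight lines missing each other by 5 mm. That puts the angle at about 1.87 to 1.91 rad, inside the allowed range.
- **Not measured:** I could not measure the load on each support, so more than 1 N on each is inferred from the central press and the hard landing.

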